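# Find the tin with the steel cutters

### The arm

A 6-joint arm with a two-finger parallel gripper is mounted at the origin on the work surface. World frame = base frame: x ahead of the robot, y to its left, z up, the work surface at z = 0. Lengths are in mm, angles in rad, forces in N, time in s.
With the tool pointing down it reaches from about 275 to 825 mm from the base axis. Payload 5.2 kg.
Tool frame: the origin (TCP) lies at the very end of the fingers, on their centre line; the grasp point (between the pads) lies 19 mm behind it; z points along the fingers, y is the direction in which the jaws open and shut (so a half turn about z gives the same grasp; the last joint's range is limited). The gripper opens to 93 mm and grips with 3 to 60 N. Pads are 15 mm wide; open, the fingers measure 128 mm over their backs; the gripper's body (75 mm by 188 mm) begins 65 mm behind the grasp point.
Start: joints at [0.947, 0.259, 1.535, -0, 1.348, -0.203], TCP at [224.649, 502.033, 218.653] pointing down, gripper open.
Joint ranges: [-3.14, 3.14], [-0.91, 2.08], [0.19, 2.58], [-1.22, 4.36], [0.22, 2.71], [-3.12, 3.12]. Speed limits (rad/s): [2.57, 2.57, 3.14, 3.14, 3.14, 3.14].

### API

Orientations are given as [roll, pitch, yaw] about the fixed x, y, z axes, in that order (R = Rz(yaw) Ry(pitch) Rx(roll)).
In Python, from bench import robot gives the robot as it stands. The module is installed in compiled form; this text tells all that it offers. Calls block until the motion is done:
- robot.move_ptp(position, orientation): joint-space move of the TCP to a pose.
- robot.move_linear(position, ori=None, speed=150, f_stop=None): straight line of the TCP; ori=None keeps the orientation; speed is the mean speed in mm/s. With f_stop (N) it stops when the force on the tool has changed by that much, and returns True; else False.
- robot.move_j(angles): joint-space move.
- robot.move_gripper(opening): opening from 0.0 (shut) to 1.0 (fully open); the grip force is fixed at half the most; returns when the fingers have stopped.
- robot.sleep(seconds).
- robot.inverse_kinematics(position, orientation): joint angles nearest the present ones, or None.
- robot.get_image(name): name is "scene" or "top" or "wrist"; returns a dict with "img" (420x560x3 uint8, blue, green, red), "fovy" (degrees; the focal length in pixels is half the picture's height over the tangent of half this angle, whatever the lens; pixels are square), "cx", "cy" (the principal point, pixels), "eye" and "orientation" of the camera in the world. Camera axes: x right, y down, z forward; pixel columns grow to the right and rows downward; lengths in mm; the calibration is good to about 2 mm. A picture is of the moment at which its call begins. There is no depth.
A pose or a line that the arm cannot do raises robot.MotionError and nothing moves.
- robot.hand_in(): hands the job in, once; it reports no verdict.
Readings, each from a call of its own:
- robot.current_t(): time.
- robot.current_qpos(): joint angles.
- robot.current_joint_vel(): joint speeds.
- robot.current_joint_efforts(): joint torques, N m.
- robot.current_tcp_pos(): TCP position.
- robot.current_eef_rot(): TCP orientation.
- robot.current_contact_force(): force on the tool from outside, world axes, zero at the start.
- robot.current_ft_torque(): the same for the moment, N m.
- robot.current_gripper_width(): opening from 0.0 (shut) to 1.0 (fully open).
Only numpy, scipy, OpenCV 4.12 (cv2) and the standard library are available. Lean on these libraries where they do the work, as an engineer would, in place of code of your own. Each camera call takes 0.05 s, during which the arm holds its last target.

### The job

One of the three identical closed tins holds the heavy steel dough cutters, the other two only light plastic ones: working from the robot's left to its right, lift each tin in turn a few centimetres clear of the bench and hold it there for a good half second to feel its weight. Then let the heavy tin down upright, not dropping it, into the empty bay of the wooden tray, and leave the two light tins standing where they stood. Keep the tins upright and do not disturb the other things on the bench.

Things in the scene. Friction and masses are not known exactly. Their poses are not given: they have to be found in the camera images.
- tin_1: Plain closed steel tin, square, 60 x 60 mm, 90 mm high, flat slip lid that stays on; identical outside to the other two. Origin at the centre of its underside, z up, x and y square to its sides (any side may be taken). Weighs about 0.2 to 0.3 kg if it holds plastic cutters, about 0.5 to 0.7 kg if it holds the steel set. The one at the robot's left end (+y) of the row.
- tin_2: Plain closed steel tin, square, 60 x 60 mm, 90 mm high, flat slip lid that stays on; identical outside to the other two. Origin at the centre of its underside, z up, x and y square to its sides (any side may be taken). Weighs about 0.2 to 0.3 kg if it holds plastic cutters, about 0.5 to 0.7 kg if it holds the steel set. The middle one of the row.
- tin_3: Plain closed steel tin, square, 60 x 60 mm, 90 mm high, flat slip lid that stays on; identical outside to the other two. Origin at the centre of its underside, z up, x and y square to its sides (any side may be taken). Weighs about 0.2 to 0.3 kg if it holds plastic cutters, about 0.5 to 0.7 kg if it holds the steel set. The one at the robot's right end (-y) of the row.
- tray: Fixed low wooden tray, 224 mm along its x, 116 mm along its y, on the bench at the left or at the right of the tins. Floor 6 mm thick, walls and one divider 8 mm thick and 30 mm high over the bench, two bays each 100 x 100 mm inside. Origin at the centre of its underside, x pointing away from the robot. The flour dredger stands in the near bay (x = -54 mm); the far bay (x = +54 mm) is empty.
- bay (a point): Centre of the floor of the tray's empty far bay, 6 mm above the bench; axes as the tray's.
- sheet: Fixed small black baking sheet, 220 x 130 mm, rim 17 mm high, on the other side of the tins from the tray. Origin under its centre.
- press: Bystander among the tins: turned wooden dough press, 44 mm across at the foot, 80 mm high, upright. Origin at the centre of its foot.
- shaker: Bystander among the tins: small metal shaker, 44 mm across, 91 mm high, upright. Origin at the centre of its foot.
- salt: Bystander among the tins: small lidded glass jar, 44 mm across, 75 mm high, upright. Origin at the centre of its foot.
- oil: Bystander beyond the tins: oil bottle, 56 mm across, 200 mm high, upright. Origin at the centre of its foot.
- mug: Bystander beyond the tins: enamel mug, 72 mm across, 80 mm high, with a handle standing out some 30 mm on its own +y side, which is turned away from the tins. Origin at the centre of its foot.
- dredger: Bystander: steel flour dredger in the tray's near bay, 72 mm across, 111 mm high, upright. Origin at the centre of its foot.
- scraper: Bystander: bench scraper lying on the baking sheet, blade 75 x 110 mm with a wooden grip along one edge, 16 mm high. Origin under the blade near the grip.
- cutter: Bystander: steel ring cutter standing on the baking sheet, 52 mm across, 45 mm high. Origin at the centre of its foot.

How it is judged (in metres and radians):
On the way, in this order (a step that is already met when the one before it is completed fails the run):
1. the left tin is held in the gripper at least 30 mm clear of the bench for half a second, the other two tins standing (height (world z) of tin_1 above 0.03 m and contact force between the fingers and tin_1 above 1 N and height (world z) of each of tin_2, tin_3 below 0.015 m), for 0.5 s.
2. the middle tin is held in the gripper at least 30 mm clear of the bench for half a second, the other two tins standing (height (world z) of tin_2 above 0.03 m and contact force between the fingers and tin_2 above 1 N and height (world z) of each of tin_1, tin_3 below 0.015 m), for 0.5 s.
3. the right tin is held in the gripper at least 30 mm clear of the bench for half a second, the other two tins standing (height (world z) of tin_3 above 0.03 m and contact force between the fingers and tin_3 above 1 N and height (world z) of each of tin_1, tin_2 below 0.015 m), for 0.5 s.
4. a tin is let down into the tray's empty bay while still held in the gripper (underside within 10 mm of the bay's floor) (((x of tin_1 in the frame of bay between -0.024 and 0.024 m and y of tin_1 in the frame of bay between -0.024 and 0.024 m and z of tin_1 in the frame of bay below 0.01 m and contact force between the fingers and tin_1 above 1 N) or (x of tin_2 in the frame of bay between -0.024 and 0.024 m and y of tin_2 in the frame of bay between -0.024 and 0.024 m and z of tin_2 in the frame of bay below 0.01 m and contact force between the fingers and tin_2 above 1 N) or (x of tin_3 in the frame of bay between -0.024 and 0.024 m and y of tin_3 in the frame of bay between -0.024 and 0.024 m and z of tin_3 in the frame of bay below 0.01 m and contact force between the fingers and tin_3 above 1 N))), for 0.05 s.
At the end, for the whole second after the job is handed in: The heavy tin (the one with the steel cutters) stands upright (within 0.08 rad), at rest, on the floor of the tray's empty far bay (its centre within 24 mm of the bay's centre in each direction); the two light tins stand upright on the bench, at rest, within 30 mm of where they started (((x of tin_1 in the frame of bay between -0.024 and 0.024 m and y of tin_1 in the frame of bay between -0.024 and 0.024 m and z of tin_1 in the frame of bay below 0.006 m and angle between each of tin_1, tin_2, tin_3's own z axis and vertical below 0.08 rad and linear speed of each of tin_1, tin_2, tin_3 below 0.02 m/s and contact force between tin_1 and tray above 3.8 N and distance of each of tin_2, tin_3 from where it was at the start of the episode below 0.03 m) or (x of tin_2 in the frame of bay between -0.024 and 0.024 m and y of tin_2 in the frame of bay between -0.024 and 0.024 m and z of tin_2 in the frame of bay below 0.006 m and angle between each of tin_2, tin_1, tin_3's own z axis and vertical below 0.08 rad and linear speed of each of tin_2, tin_1, tin_3 below 0.02 m/s and contact force between tin_2 and tray above 3.8 N and distance of each of tin_1, tin_3 from where it was at the start of the episode below 0.03 m) or (x of tin_3 in the frame of bay between -0.024 and 0.024 m and y of tin_3 in the frame of bay between -0.024 and 0.024 m and z of tin_3 in the frame of bay below 0.006 m and angle between each of tin_3, tin_1, tin_2's own z axis and vertical below 0.08 rad and linear speed of each of tin_3, tin_1, tin_2 below 0.02 m/s and contact force between tin_3 and tray above 3.8 N and distance of each of tin_1, tin_2 from where it was at the start of the episode below 0.03 m))); the robot touches nothing.
It fails at once if a tin tipped over 0.4 rad (angle between any of tin_1, tin_2, tin_3's own z axis and vertical above 0.4 rad).
It fails at once if another loose thing on the bench, tray or sheet pushed more than 30 mm (distance of any of press, shaker, salt, oil, mug, dredger, scraper, cutter from where it was at the start of the episode above 0.03 m).
It fails at once if another loose thing tipped over 0.4 rad (angle between any of press, shaker, salt, oil, mug, dredger, scraper, cutter's own z axis and vertical above 0.4 rad).
It also fails if it takes over 72 s, if anything falls off the work surface, if the arm or the gripper's body presses on something with over 40 N, if the wrist force passes 120 N, or if a joint passes its speed limit or range.

## Working session

There is one attempt and no reset: what is moved stays moved. The work goes in short steps, each a Python script; the robot and the scene stay as the last script left them, time stands still between calls to the robot, and variables do not carry over. Pictures are saved under pics/ and viewed, and the job is handed in when it is done.

```bash
mkdir -p pics; python3 - <<'E'
from bench import robot
import cv2
for n in("scene","top","wrist"):
    d=robot.get_image(n); cv2.imwrite(f"pics/{n}0.png",d["img"]); print(n,d["fovy"],d["cx"],d["cy"],d["eye"],d["orientation"])
print(robot.current_t(),robot.current_eef_rot(),robot.current_contact_force())
E
```

```text
scene 45.618344297651305 278.6241902109498 215.45842350096154 [1102.8412079  -763.75688025  938.71941132] [-2.34258415  0.00660083  0.61345762]
top 51.69136067554635 267.29142190471777 205.90622013241742 [ 480.66494095   13.72974307 1123.59604206] [-3.05551097 -0.02447848 -1.55790712]
wrist 63.92665095741625 278.7001779762915 216.55714245732548 [158.02679204 531.76845548 384.31931149] [2.87548562e+00 1.42740880e-03 1.15042239e+00]
0.15 [-3.14021875e+00 -2.64587814e-04  2.72073264e+00] [-1.10501383 -0.20754416  0.19993905]
```

View pics/scene0.png

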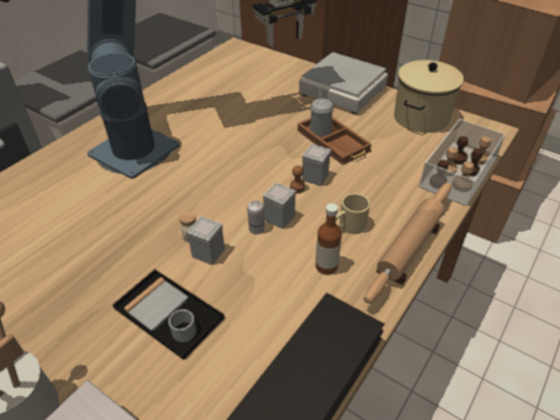

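View pics/top0.png

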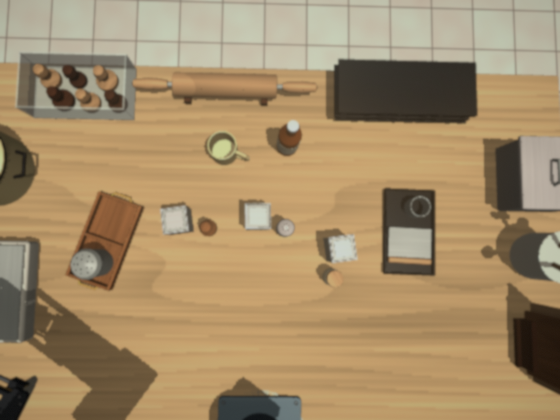

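View pics/wrist0.png

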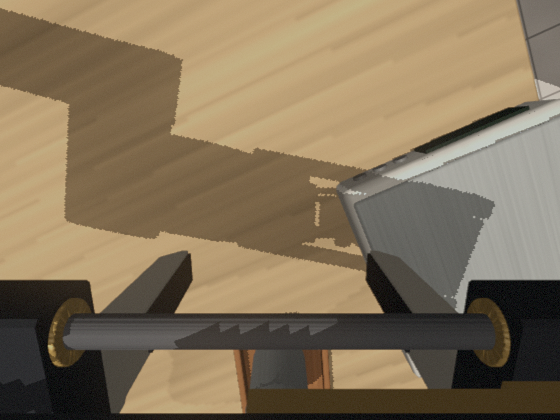

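```bash
cat > h.py <<'E'
import numpy as np, cv2
from scipy.spatial.transform import Rotation as R
def f(d): return 210/np.tan(np.radians(d["fovy"]/2))
def cast(d,u,v,z):
    r=R.from_euler('xyz',d["orientation"]).apply([(u-d["cx"])/f(d),(v-d["cy"])/f(d),1.])
    e=np.array(d["eye"]); return (e+r*(z-e[2])/r[2])
def proj(d,p):
    c=R.from_euler('xyz',d["orientation"]).inv().apply(np.array(p)-d["eye"]); return f(d)*c[0]/c[2]+d["cx"],f(d)*c[1]/c[2]+d["cy"]
E
python3 - <<'E'
from bench import robot
from h import *
d=robot.get_image("top"); i=d["img"]
cv2.imwrite("pics/ta.png",cv2.resize(i[180:300,150:360],None,fx=3.8,fy=3.8,interpolation=cv2.INTER_CUBIC))
cv2.imwrite("pics/tb.png",cv2.resize(i[180:300,55:160],None,fx=5,fy=5,interpolation=cv2.INTER_CUBIC))
hsv=cv2.cvtColor(i,cv2.COLOR_BGR2HSV)
m=((hsv[...,1]<45)&(hsv[...,2]>90)).astype(np.uint8)*255
m=cv2.morphologyEx(m,cv2.MORPH_CLOSE,np.ones((3,3)))
for c in cv2.findContours(m[180:300,60:380],cv2.RETR_EXTERNAL,cv2.CHAIN_APPROX_NONE)[0]:
    if cv2.contourArea(c)<80: continue
    c=c+[60,180]; r=cv2.minAreaRect(c); b=cv2.boxPoints(r)
    print(np.round(r[0],1),np.round(r[1],1),[np.round(cast(d,*p,90)[:2]).tolist() for p in b],np.round(cast(d,*r[0],90)))
E
```

```text
[ 86. 264.] [28. 30.] [[459.0, 449.0], [460.0, 379.0], [395.0, 376.0], [394.0, 446.0]] [427. 413.  90.]
[341.7 247.9] [25.7 26. ] [[498.0, -154.0], [507.0, -216.0], [447.0, -224.0], [438.0, -163.0]] [ 472. -189.   90.]
[285.5 227. ] [14. 15.] [[537.0, -36.0], [537.0, -72.0], [504.0, -73.0], [503.0, -37.0]] [520. -55.  90.]
[175.1 219.5] [26.3 26.5] [[562.0, 244.0], [570.0, 182.0], [508.0, 173.0], [500.0, 234.0]] [535. 208.  90.]
[257.5 216. ] [24. 25.] [[574.0, 43.0], [575.0, -17.0], [517.0, -18.0], [517.0, 42.0]] [546.  13.  90.]
```

View pics/ta.png

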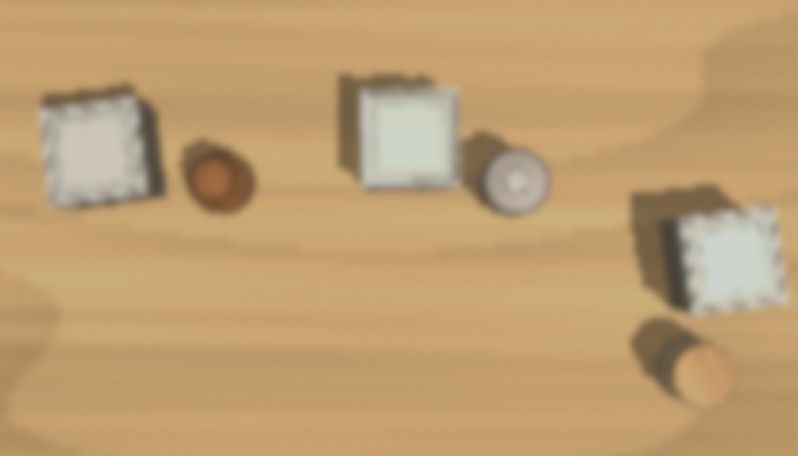

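View pics/tb.png

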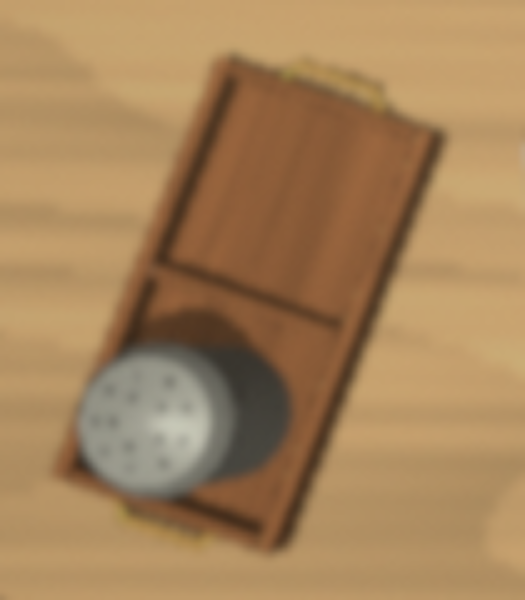

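```bash
python3 - <<'E'
from bench import robot
from h import *
d=robot.get_image("top"); s=robot.get_image("scene")
P=[cast(d,u,v,30)[:2] for u,v in [(101,191.4),(143.6,206.6),(67.4,274.4),(111.6,290.4)]]
P=np.array(P); print(P.round(), [np.linalg.norm(P[a]-P[b]).round() for a,b in((0,1),(2,3),(0,2),(1,3))])
c=P.mean(0); ax=(P[0]+P[1]-P[2]-P[3]); a=np.arctan2(ax[1],ax[0]); bay=c+54*np.array([np.cos(a),np.sin(a)]); print("tray",c,a,"bay",bay)
i=s["img"].copy()
T=[((535,208),.13),((546,13),.015),((472,-189),.145)]
for (x,y),t in T:
    for k in range(4):
        an=t+np.pi/4+k*np.pi/2
        p=proj(s,(x+42.4*np.cos(an),y+42.4*np.sin(an),90)); cv2.circle(i,tuple(np.int32(np.round(p))),1,(0,0,255),-1)
for p in P: cv2.circle(i,tuple(np.int32(np.round(proj(s,(*p,30))))),1,(0,255,0),-1)
cv2.circle(i,tuple(np.int32(np.round(proj(s,(*bay,6))))),1,(255,0,0),-1)
cv2.imwrite("pics/s1.png",cv2.resize(i[80:280,150:400],None,fx=3,fy=3))
for n,u,v,z in(("press",207,227,60),("shaker",285.5,227,91),("salt",334,278,75),("oil",292,127,200),("mug",222,146,80),("dredger",86,264,111)): print(n,cast(d,u,v,z).round())
E
```

```text
[[606. 407.]
 [569. 299.]
 [398. 480.]
 [360. 370.]] [np.float64(114.0), np.float64(116.0), np.float64(220.0), np.float64(220.0)]
tray [483.27378208 389.11025844] -0.33210925068267527 bay [534.32304666 371.50422012]
press [519. 136.  60.]
shaker [520. -54.  91.]
salt [ 400. -173.   75.]
oil [734. -59. 200.]
mug [716. 102.  80.]
dredger [428. 404. 111.]
```

View pics/s1.png

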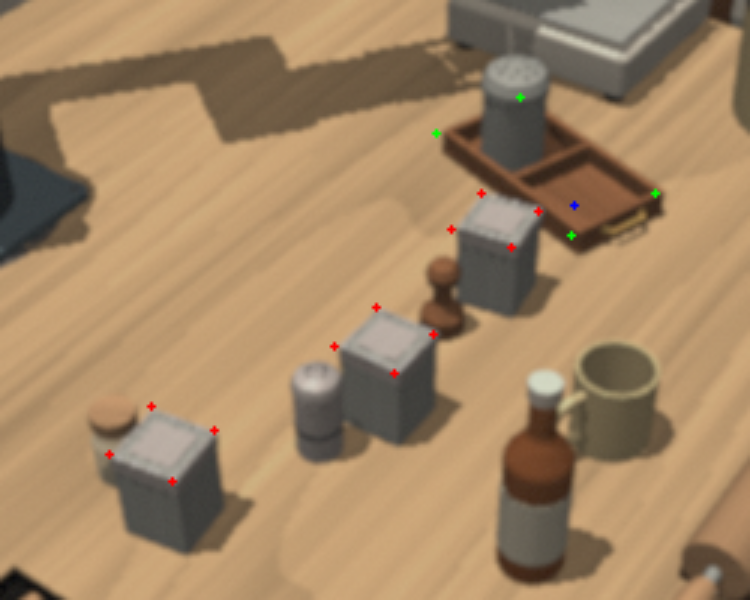

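```bash
python3 - <<'E'
from bench import robot
from h import *
for n,p,y in(("1",(535,208),.13),("2",(546,13),.015),("3",(472,-189),.145),("bay",(534,371),-.332)):
    for k in range(-2,3):
        yw=y+k*np.pi/2
        for z in(46,):
            q=robot.inverse_kinematics([*p,z],[np.pi,0,yw]); print(n,round(yw,2),None if q is None else np.round(q,2))
robot.move_ptp([535,208,230],[np.pi,0,.13+np.pi/2])
d=robot.get_image("wrist"); cv2.imwrite("pics/w1.png",d["img"]); print(robot.current_t(),d["eye"],d["orientation"],robot.current_tcp_pos())
i=d["img"]
E
```

```text
1 -3.01 [ 0.18  0.47  1.69  0.    0.99 -1.52]
1 -1.44 [ 0.18  0.47  1.69 -0.    0.99 -3.1 ]
1 0.13 [ 0.18  0.47  1.69 -0.    0.99  1.62]
1 1.7 [ 0.18  0.47  1.69 -0.    0.99  0.05]
1 3.27 [ 0.18  0.47  1.69  0.    0.99 -1.52]
2 -3.13 [-0.18  0.43  1.76  0.    0.96 -1.77]
2 -1.56 [-0.18  0.43  1.76 -0.    0.96  2.95]
2 0.01 [-0.18  0.43  1.76 -0.    0.96  1.38]
2 1.59 [-0.18  0.43  1.76 -0.    0.96 -0.2 ]
2 3.16 [-0.18  0.43  1.76  0.    0.96 -1.77]
3 -3.0 [-0.6   0.37  1.85  0.    0.92 -2.32]
3 -1.43 [-0.6   0.37  1.85 -0.    0.92  2.4 ]
3 0.14 [-0.6   0.37  1.85 -0.    0.92  0.83]
3 1.72 [-0.6   0.37  1.85  0.    0.92 -0.75]
3 3.29 [-0.6   0.37  1.85  0.    0.92 -2.32]
bay -3.47 [ 0.44  0.58  1.48  0.    1.08 -0.8 ]
bay -1.9 [ 0.44  0.58  1.48  0.    1.08 -2.37]
bay -0.33 [ 0.44  0.58  1.48 -0.    1.08  2.34]
bay 1.24 [ 0.44  0.58  1.48 -0.    1.08  0.77]
bay 2.81 [ 0.44  0.58  1.48  0.    1.08 -0.8 ]
1.925 [524.94936656 281.32580702 396.4434315 ] [2.87582889e+00 5.35091878e-06 1.32056128e-01] [534.3517438  209.13338701 230.06083259]
```

View pics/w1.png

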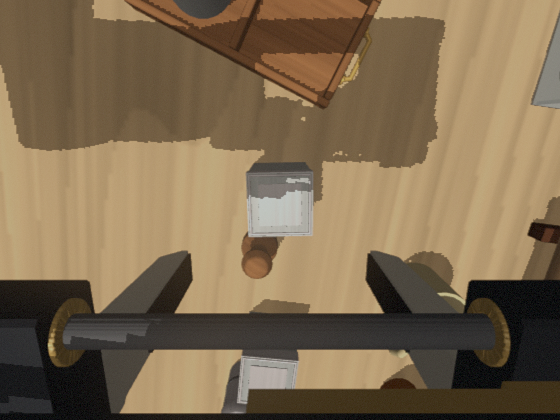

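```bash
python3 - <<'E'
from bench import robot
from h import *
d=robot.get_image("wrist")
P=np.array([cast(d,u,v,90)[:2] for u,v in [(247,171),(312,171),(313,236),(247,236)]]); print(P.round(1),P.mean(0),np.linalg.norm(P-np.roll(P,1,0),axis=1))
for uv in [(325,106),(382,0)]: print(cast(d,*uv,30))
E
```

```text
[[501.6 237.6]
 [560.3 245.4]
 [571.  184. ]
 [508.3 175.6]] [535.30171165 210.65554294] [62.31606326 59.1632888  62.3513211  63.28333957]
[569.91278563 306.59378173  30.        ]
[607.912476   409.34747748  30.        ]
```

```bash
cat >> h.py <<'E'
from bench import robot
Z=46
def weigh(x,y,yaw,name):
    o=[np.pi,0,yaw]
    robot.move_linear([x,y,130],o,speed=150)
    robot.move_linear([x,y,Z],o,speed=90)
    f0=np.array(robot.current_contact_force()); 
    robot.move_gripper(0.3)
    print("width mm",93*robot.current_gripper_width(),"tcp",robot.current_tcp_pos())
    robot.move_linear([x,y,Z+50],o,speed=70)
    F=[]
    for k in range(9):
        robot.sleep(.1); F.append(robot.current_contact_force())
    print(name,"f before",np.round(f0,2),"held",np.mean(F,0).round(2),"kg",(f0-np.mean(F,0))[2]/9.81)
    d=robot.get_image("scene"); cv2.imwrite(f"pics/lift{name}.png",d["img"][60:360,100:450])
    print("t",robot.current_t(),"w",93*robot.current_gripper_width())
def setdown(x,y,yaw,z=Z,up=150):
    o=[np.pi,0,yaw]
    robot.move_linear([x,y,z+12],o,speed=80)
    print("stop",robot.move_linear([x,y,z-1],o,speed=20,f_stop=3),robot.current_tcp_pos())
    robot.sleep(.1); robot.move_gripper(1.0)
    robot.move_linear([x,y,up],o,speed=100)
    print("t",robot.current_t())
E
python3 - <<'E'
from h import *
weigh(535,210.5,.13+np.pi/2,"1")
E
```

```text
width mm 60.106355757786545 tcp [535.02779721 210.51835962  46.12313974]
1 f before [ 0.79  0.31 -0.51] held [ 0.23 -0.11 -2.39] kg 0.19206377059189852
t 6.3167 w 59.54445314109018
```

View pics/lift1.png

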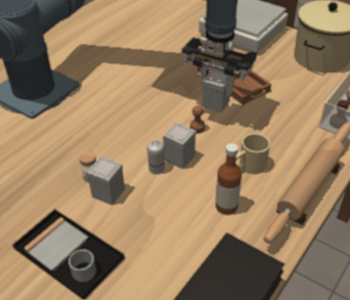

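```bash
python3 - <<'E'
from h import *
setdown(535,210.5,.13+np.pi/2,up=160)
robot.move_ptp([546,14,230],[np.pi,0,.015+np.pi/2])
d=robot.get_image("wrist"); cv2.imwrite("pics/w2.png",d["img"]); print(robot.current_t())
E
```

```text
stop True [534.79280244 210.46911261  46.07339136]
t 9.6583
10.5583
```

View pics/w2.png

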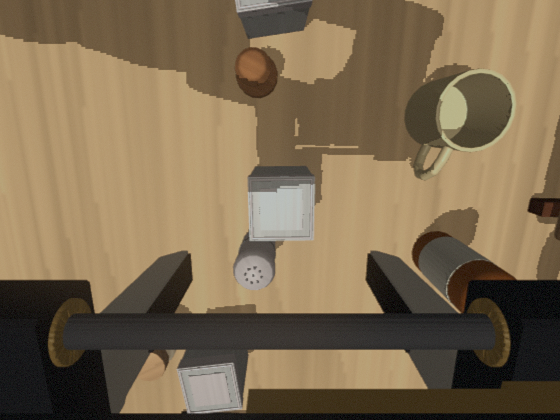

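```bash
python3 - <<'E'
from h import *
d=robot.get_image("wrist")
P=np.array([cast(d,u,v,90)[:2] for u,v in [(248.5,177),(314,177),(314,241),(249.5,241)]]); c=P.mean(0); print(c,P.round(1))
if np.linalg.norm(c-[546,14])<6:
    weigh(c[0],c[1],.015+np.pi/2,"2")
E
```

```text
[548.14776725  11.77522595] [[517.5  42.1]
 [577.2  43.1]
 [579.9 -18.5]
 [518.  -19.6]]
width mm 59.73729555539222 tcp [548.08185254  11.8026262   46.12132339]
2 f before [-0.12  0.03 -0.72] held [-0.26  0.03 -2.1 ] kg 0.14134718958744716
t 14.95 w 60.0047081572639
```

View pics/lift2.png

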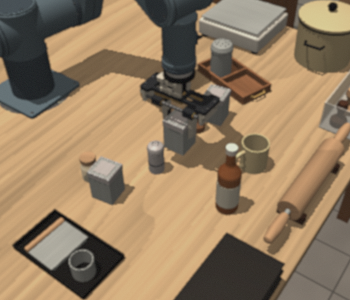

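```bash
python3 - <<'E'
from h import *
setdown(548.1,11.8,.015+np.pi/2,up=160)
robot.move_ptp([472,-189,230],[np.pi,0,.145])
d=robot.get_image("wrist"); cv2.imwrite("pics/w3.png",d["img"]); print(robot.current_t())
E
```

```text
stop True [547.90438525  11.84739506  46.0488711 ]
t 18.2917
19.3083
```

View pics/w3.png

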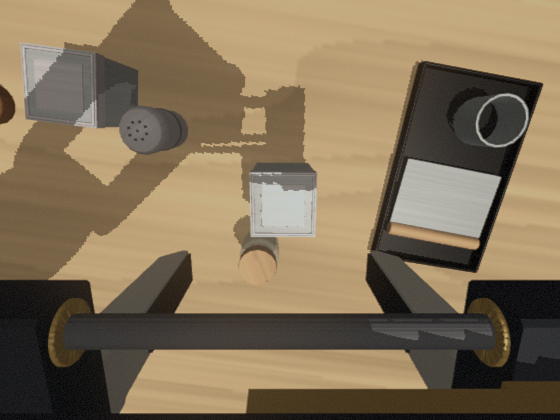

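Tin 3's lid corners are at about (250,173), (316,173), (315,236) and (250,236). Tin 2 is back upright beside the shaker. The finger paths on both sides are clear.

```bash
python3 - <<'E'
from h import *
d=robot.get_image("wrist")
P=np.array([cast(d,u,v,90)[:2] for u,v in [(250,173),(316,173),(315,236.5),(250,236.5)]]); c=P.mean(0); print(c,P.round(1))
if np.linalg.norm(c-[472,-189])<6:
    weigh(c[0],c[1],.145,"3")
E
```

```text
[ 472.76701019 -191.49915851] [[ 498.5 -157.5]
 [ 507.3 -216.8]
 [ 447.3 -226.6]
 [ 438.1 -165.1]]
width mm 59.98043489947454 tcp [ 472.96178646 -191.74152009   46.15281439]
3 f before [ 0.08 -0.79  0.33] held [-0.03 -0.03 -5.01] kg 0.5445327298273982
t 23.7 w 59.75510457251224
```

View pics/lift3.png

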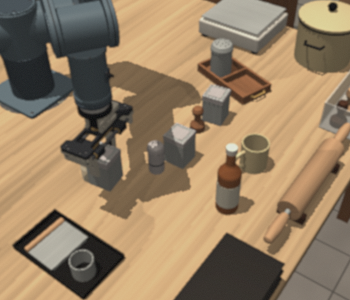

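```bash
python3 - <<'E'
from h import *
robot.move_linear([473,-191.6,200],[np.pi,0,.145],speed=120)
robot.move_ptp([535,373,215],[np.pi,0,-.34])
d=robot.get_image("wrist"); cv2.imwrite("pics/w4.png",d["img"]); 
d=robot.get_image("top"); cv2.imwrite("pics/t4.png",d["img"]); print(robot.current_t(),robot.current_tcp_pos(),93*robot.current_gripper_width(),robot.current_contact_force())
E
```

```text
26.8583 [535.62100082 371.90133748 215.01860784] 59.98859654427698 [ 0.23418841  0.81454522 -5.41340614]
```

View pics/w4.png

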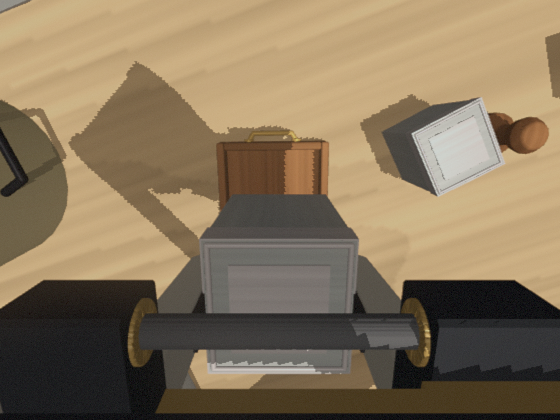

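```bash
python3 - <<'E'
from h import *
d=robot.get_image("wrist")
a=cast(d,218,143,30)[:2];b=cast(d,328.5,142.5,30)[:2]
v=(b-a); print(a,b,np.linalg.norm(v)); x=np.array([-v[1],v[0]])/np.linalg.norm(v); 
ang=np.arctan2(x[1],x[0]); bay=(a+b)/2-x*58; print(bay,ang)
E
```

```text
[608.24777737 412.05251676] [570.96922854 305.5391856 ] 112.84848212260313
[534.86453927 377.95566434] -0.3366654762456103
```

```bash
python3 - <<'E'
from h import *
o=[np.pi,0,-.335]
robot.move_linear([534.7,375.5,100],o,speed=100)
for n in("top","scene"):
    d=robot.get_image(n); print(n,np.round(proj(d,(534.7,375.5,50)),0)); i=d["img"]; i=i[60:220,250:450] if n=="scene" else i[160:310,30:230]
    cv2.imwrite(f"pics/{n}5.png",cv2.resize(i,None,fx=3,fy=3))
print(robot.current_tcp_pos(),robot.current_t())
E
```

```text
top [110. 219.]
scene [343. 136.]
[535.22083824 375.73878982 100.9393069 ] 28.3083
```

View pics/scene5.png

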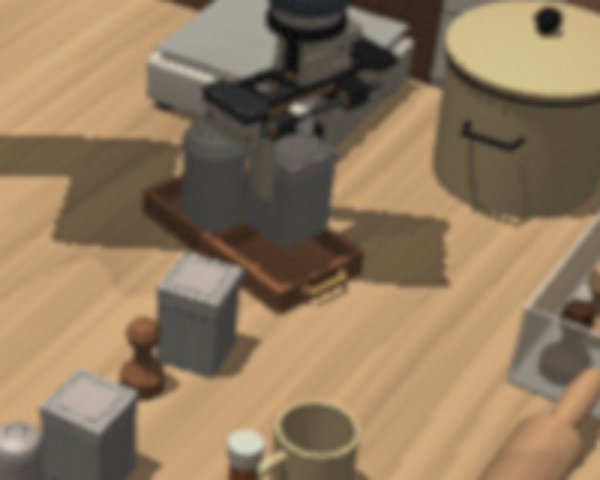

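```bash
python3 - <<'E'
from h import *
o=[np.pi,0,-.335]
robot.move_linear([534.7,375.5,62],o,speed=50)
print(robot.current_contact_force())
print(robot.move_linear([534.7,375.5,50],o,speed=15,f_stop=3),robot.current_tcp_pos(),robot.current_contact_force())
robot.sleep(.3)
d=robot.get_image("scene"); cv2.imwrite("pics/s6.png",cv2.resize(d["img"][60:220,250:450],None,fx=3,fy=3))
E
```

```text
[ 0.36929089  0.71744505 -5.5062437 ]
True [534.53788774 375.38619941  52.12333525] [-0.10906781 -0.93975121  5.64215539]
```

View pics/s6.png

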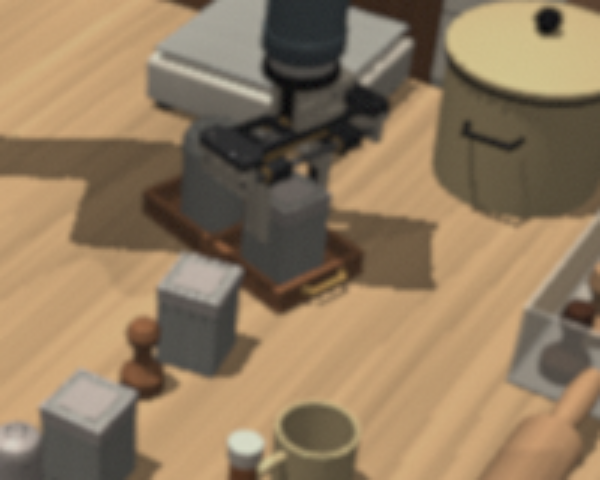

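The tin stopped at 52.1 mm, which is the bay floor (46 + 6), and the picture shows it sitting in the far bay. I'll release it and check.

```bash
python3 - <<'E'
from h import *
o=[np.pi,0,-.335]
robot.move_gripper(1.0)
robot.move_linear([534.7,375.5,230],o,speed=120)
d=robot.get_image("wrist"); cv2.imwrite("pics/w7.png",d["img"])
robot.move_ptp([400,150,330],[np.pi,0,.3])
d=robot.get_image("top"); cv2.imwrite("pics/t7.png",d["img"]);print(robot.current_t(),robot.current_contact_force())
E
```

```text
33.7667 [-0.33079608  0.82967809  0.21049036]
```

View pics/w7.png

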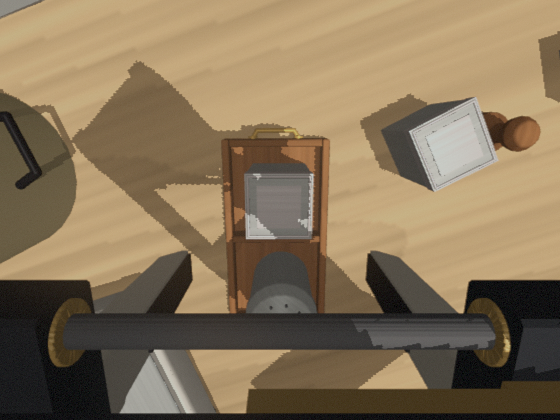

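View pics/t7.png

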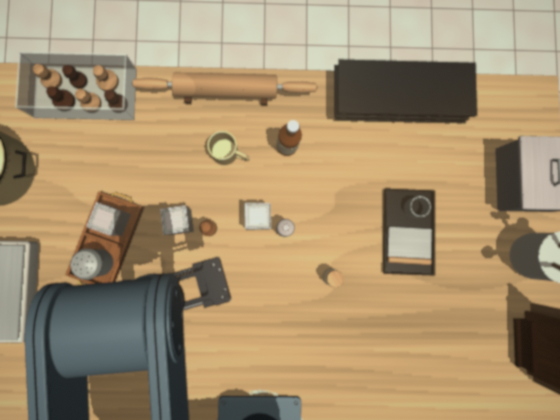

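```bash
python3 - <<'E'
from h import *
d=robot.get_image("top")
for n,u,v,z in(("tin1",176,219.5,90),("tin2",257.5,216,90),("tin3",103.5,219.5,96)): print(n,cast(d,u,v,z).round())
robot.hand_in()
E
```

```text
tin1 [535. 206.  90.]
tin2 [546.  13.  90.]
tin3 [532. 375.  96.]
the job is handed in; nothing more can be done
```

I lifted the three tins in turn, left to right, about 50 mm clear for 0.9 s or more each. The right tin (tin_3) was the heavy one. I lowered it while still gripped into the tray's far bay and released it once it touched the floor. The job was handed in at about 34 s of the 72 s allowed.

- **Weights felt:** tin_1 about 0.19 kg, tin_2 about 0.14 kg, tin_3 about 0.54 kg. Both light readings came out below the stated 0.2–0.3 kg, which I put down to sensor bias. The gap to tin_3 is still clear.
- **Heavy tin:** it touched down at TCP height 52.1 mm, against 52 mm expected. It looked upright and square to the bay in the last pictures, and its centre is within about 4 mm of the bay centre sideways.
- **Light tins:** both are standing, within about 3 mm of where I first measured them.
- **Other things on the bench:** nothing else looked moved in the last top view, although the arm hid part of the bench. The arm was clear of everything, and the force reading was back near zero.
- **Disagreements:** the tins and tray projected into the scene camera about 2–3 pixels off (roughly 6 mm) from the top-camera positions. The two estimates of the bay centre also differed by about 6 mm in y. I took roughly their mean, well inside the 24 mm allowed.

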